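# Clamp a circuit card with a thumbscrew, back off a quarter turn and hold

## Task

Slide the circuit card with the thick pull rail straight up out of the slotted rack, stand it on its lower edge between the clamp's jaws, about midway along them and all the way down, and let go of it. Then turn the clamp's thumbscrew clockwise until it seats, back it off a quarter turn so the card is captive but not pinched, and finish there, still gripping the thumbscrew. Leave the plain plate in the rack, and the jar and carton where they are.

Things in the scene. Friction and masses are not known exactly. Their poses are not given: they have to be found in the camera images.
- card: Circuit card on edge in an outer rack slot: dark green board 4 thick, 90 wide, 70 high, with an aluminium pull rail (the grip) 8 thick, 60 long, from 66 to 82 above its lower edge, mid-width. Chips on one face, 3 proud, 38 to 53 up. Either face may point either way in the clamp. 0.09 kg. Origin: middle of the lower edge; x across the thickness, y along the width, z up.
- card_rack: Fixed grey slotted rack, 130 (x) by 112 (y) by 55 high; grooves in its end walls, open at the top, take the side edges. Slots 8 wide, running along y, at x = -40, 0, +40; card and plain plate stand in the outer two in either order, lower edge 10 above the table; the middle is empty. Origin: centre of the underside.
- blank_plate: Plain aluminium plate without rail, 4 thick, 90 wide, 60 high, in the rack's other outer slot; stays there. Origin: middle of its lower edge; x across its thickness.
- card_clamp: Fixed clamp, base 148 by 96, 12 thick. Two dark steel jaws 80 long (y), tops 45 above the table; the card's thickness goes along clamp x. Fixed jaw on the +x side, sliding jaw on -x, then the housing (60 by 60, top 33) with the upright thumbscrew at x = -80, y = 0. Jaw mouths bevelled above 35, about 8 wider each side at the top. Origin: on the table under the seat.
- clamp_seat (a point): Point on the clamp's floor, 12 above the table, over the clamp's origin, where the middle of the card's lower edge goes; axes as the clamp's. The fixed jaw's face is at x = +2.25. The sliding jaw's face is at x = -2.25 with the screw seated and 2 mm farther toward -x for each rad the screw is backed off.
- thumb_wing: Flat steel wing of the thumbscrew, the part to grip: 12 thick (its x), 40 long (its y), standing from 41 to 75 above the table over a round collar 28 across (37 to 41). Origin: on the screw's upright axis, 37 above the table; the body turns with the screw.
- clamp_screw (a joint): Thumbscrew angle, rad: 0 = seated on a hard stop; negative = backed off. Clockwise from above raises it. Starts between -2.9 and -2.2. At 0 the wing's long side lies along clamp y; backed off by a, it is turned anticlockwise by a from there. Turns in place without rising, friction about 0.06 N m, stays where left, drives the sliding jaw.
- tall_camera (a point): Foot of the tall black open camera that stands fixed on the table to the left of the work: an obstacle about 210 across and 370 high, always in the same place. Point on the table at its middle.
- screw_jar: Small jar of screws with a twist lid, 46 across, 56 high; a bystander. Origin: centre of its underside.
- small_carton: Small brown cardboard carton, 45 by 63 by 35 high; a bystander. Origin: centre of its underside.
There are look-alikes about, which are no part of the job. Leave any pink look-alike of the card alone.

How it is judged:
On the way, in this order (a step that is already met when the one before it is completed fails the run):
1. the card has been slid up clear of the rack's grooves, upright (height (world z) of card above 0.058 m and angle between card's own z axis and vertical below 0.35 rad), for 0.1 s.
2. the card stands at the bottom of the clamp between the jaws and is let go (x of card in the frame of clamp_seat between -0.01 and 0.01 m and y of card in the frame of clamp_seat between -0.022 and 0.022 m and z of card in the frame of clamp_seat below 0.006 m and angle between card's own z axis and vertical below 0.25 rad and angle between the x axis of card and the x axis of card_clamp, either way round below 0.2 rad and contact force between the fingers and card below 0.2 N), for 0.2 s.
3. the thumbscrew is turned clockwise until it seats, the card still in the clamp (value of joint clamp_screw above -0.1 rad and x of card in the frame of clamp_seat between -0.01 and 0.01 m and y of card in the frame of clamp_seat between -0.022 and 0.022 m and z of card in the frame of clamp_seat below 0.006 m and angle between card's own z axis and vertical below 0.25 rad and angle between the x axis of card and the x axis of card_clamp, either way round below 0.2 rad), for 0.1 s.
At the end, for the whole second after the job is handed in: Card in the clamp, untouched and still: edge within 6 mm of the floor, 10 mm across and 22 mm along the jaws from the seat, lean under 0.25 rad, square within 0.2 rad. Thumbscrew, seated before, is backed off 1.27 to 1.87 rad, still, its wing gripped with over 2 N (all of step 2 and value of joint clamp_screw between -1.87 and -1.27 rad and velocity of joint clamp_screw between -0.1 and 0.1 rad/s and contact force between the fingers and thumb_wing above 2 N and contact force between the arm and card below 0.2 N and linear speed of card below 0.02 m/s); the arm keeps its last pose, push and grip.
It fails at once if the plain plate is taken or knocked out of its place (distance of blank_plate from where it was at the start of the episode above 0.02 m).
It fails at once if the jar is shifted (distance of screw_jar from where it was at the start of the episode above 0.03 m).
It fails at once if the carton is shifted (distance of small_carton from where it was at the start of the episode above 0.03 m).
It also fails if it takes over 72 s, if anything falls off the work surface, if the arm or the gripper's body presses on something with over 40 N, if the wrist force passes 120 N, or if a joint passes its speed limit or range.

## Robot

A 7-joint arm with a two-finger parallel gripper is mounted at the origin on a cart in front of the work surface, level with it; the furniture and walls round the work are solid. World frame = base frame: x ahead of the robot, y to its left, z up, the work surface at z = 0. Lengths are in m, angles in rad, forces in N, time in s.
With the tool pointing down it reaches from about 0.425 to 0.925 m from the base axis. Payload 6.8 kg.
Tool frame: the origin (TCP) lies at the very end of the fingers, on their centre line; the grasp point (between the pads) lies bot.grip_point_offset behind it (bot.grip_point_offset is the distance from the TCP to the grasp point, in m); z points along the fingers, y is the line along which they close (so a half turn about z gives the same grasp; the last joint's range is limited). The gripper opens to 85 mm and grips with 20 to 120 N. Pads are 22 mm wide; open, the fingers measure 114 mm over their backs; the gripper's body (76 mm by 85 mm) begins 54 mm behind the grasp point. The pads swing forward as they close: fully open they stand 13 mm farther back than shut.
Start: joints at [-1.45, 0.477, 0.022, 1.555, -0.011, 1.109, -0.083], TCP at [0.153, 0.657, 0.231] pointing down, gripper open.
Joint ranges: [-2.96, 2.96], [-0.34, 2.1], [-1.41, 1.46], [0.24, 2.44], [-1.37, 4.51], [0.17, 1.92], [-2.96, 2.96]. Speed limits (rad/s): [2.39, 2.39, 3.14, 3.14, 3.14, 3.14, 3.14].

## Interface

Orientations are given as a unit quaternion [w, x, y, z].
In Python, from station import bot, imaging gives the robot as it stands. The module is installed in compiled form; this text tells all that it offers.
- The arm moves only by the tool carry_out, never from a script. Its argument "targets" is one flat list of numbers, 5 for each row, row after row: the closure in counts, from 0 (fully open) to 255 (shut), then the shift along the world's x, y, z in mm, then the turn about the world's z in degrees. A call has 1 to 20 rows; each row shifts and turns the commanded pose from where the row before left it; what a row does not reach is not made up. A row lasts 1/10 s, in which the tool goes at most 50 mm and 8.59 degrees, less where a joint would pass 70% of its speed; a pose out of reach is approached as far as the arm can. A call is refused whole if a number of a shift passes 50 or a number of a turn 8.59, either way. A call with a gripper value outside its range is refused whole. The fingers move at their own pace and stop on an object; "newtons" is the grip in N (left out, the last holds). Time passes only in rows, so rows that do not move let the fingers close. It gives the time, the measured TCP pose, the force, the opening and the grip force at its end, in the units of the state.
- bot.get_obs(): the state, without advancing time (a new reading comes with each control period).
- imaging.read_camera(name): name is "scene" or "top"; returns a dict with "frame" (384x512x3 uint8, red, green, blue), "fov_y" (degrees; the focal length in pixels is half the picture's height over the tangent of half this angle, whatever the lens; pixels are square), "cx", "cy" (the principal point, pixels), "pose" (4x4, takes a point from camera to world coordinates). Camera axes: x right, y up, looking along -z (the intrinsics and any distortion apply to the point x, -y, -z); pixel columns grow to the right and rows downward; lengths in m; the calibration is good to about 2 mm. A picture is of the moment at which its call begins. There is no depth.
- bot.hand_in(): hands the job in; it is judged then, once.
The state is a dict: "t": time; "q": joint angles; "joint_vel": joint speeds; "joint_torque": joint torques, N m; "eef_pos": TCP position; "tool_rot": TCP orientation; "contact_force": force on the tool from outside, world axes, zero at the start; "torque": the same for the moment, N m; "gripper_width": opening from 0.0 (shut) to 1.0 (fully open); "grasp_force": force on a finger pad.
Only numpy, scipy, OpenCV 4.12 (cv2) and the standard library are available. Lean on these libraries where they do the work, as an engineer would, in place of code of your own. Each camera call takes 0.05 s, during which the arm holds its last target. There are 200 camera calls.

## Working session

There is one attempt and no reset: what is moved stays moved. The work goes in short steps, Python scripts to look and compute and a tool call to move; the robot and the scene stay as the last step left them, time stands still between calls to the robot, and variables do not carry over. Pictures are saved under pics/ and viewed, at most 10 in all, crops included, and the job is handed in when it is done.

Besides the shell and the picture viewer there is one more tool, called after "Emit:" by a JSON object that holds its "op" and its "data", one argument or row to a line. carry_out: Moves the arm, as the interface text tells. Its arguments: {"type":"object","properties":{"targets":{"type":"array","items":{"type":"number"}},"newtons":{"type":"number"}},"required":["targets"]}

```bash
mkdir -p pics
cat > h.py <<'E'
import numpy as np, cv2
from station import bot, imaging
def look(name):
    c=imaging.read_camera(name); c['f']=192/np.tan(np.radians(c['fov_y'])/2); return c
def ray(c,u,v):
    d=np.array([(u-c['cx'])/c['f'],-(v-c['cy'])/c['f'],-1]); P=np.array(c['pose']); return P[:3,3],P[:3,:3]@d
def onz(c,u,v,z):
    o,d=ray(c,u,v); return o+d*(z-o[2])/d[2]
def proj(c,p):
    P=np.array(c['pose']); q=P[:3,:3].T@(np.array(p)-P[:3,3]); return c['cx']+c['f']*q[0]/-q[2], c['cy']-c['f']*q[1]/-q[2]
E
python3 - <<'E'
from h import *
for n in('scene','top'):
    c=look(n); f=c.pop('frame'); print(n,{k:np.round(v,3).tolist() for k,v in c.items() if not isinstance(v,str)})
    np.save(n+'.npy',f); cv2.imwrite(f'pics/{n}0.png',cv2.resize(f[:,:,::-1],(800,600),interpolation=cv2.INTER_CUBIC))
o=bot.get_obs();print(o,bot.grip_point_offset)
E
```

```text
scene {'fov_y': 49.043, 'cx': 258.743, 'cy': 187.242, 'pose': [[0.895, 0.329, -0.301, 0.18], [-0.446, 0.672, -0.591, -0.493], [0.008, 0.663, 0.748, 1.002], [0.0, 0.0, 0.0, 1.0]], 'f': 420.888}
top {'fov_y': 52.805, 'cx': 249.435, 'cy': 191.683, 'pose': [[-0.013, 0.996, -0.092, 0.459], [-1.0, -0.014, -0.01, 0.247], [-0.011, 0.092, 0.996, 1.072], [0.0, 0.0, 0.0, 1.0]], 'f': 386.736}
{'t': 0.1, 'q': array([-1.45010068,  0.47774298,  0.02238073,  1.55635042, -0.01150808,
        1.10932946, -0.08308042]), 'joint_vel': array([ 0.00024966, -0.00078852,  0.00233349, -0.00304892,  0.00059933,
       -0.00025792,  0.00072104]), 'joint_torque': array([ 3.85312771e-03, -5.97754562e+01,  1.61337130e+00, -2.81948036e+01,
        1.28383131e-02,  5.09466045e-03, -2.27526670e-05]), 'eef_pos': array([0.15300227, 0.6568721 , 0.23040748]), 'tool_rot': array([-2.96940652e-05,  1.14147337e-01,  9.93463468e-01, -8.50237615e-04]), 'contact_force': array([ 0.25652893, -0.39090205, -0.01141706]), 'torque': array([-0.02559982, -0.01287335,  0.01746538]), 'grasp_force': 0.0, 'gripper_width': 1.0015181552391759} 0.0187
```

View pics/top0.png

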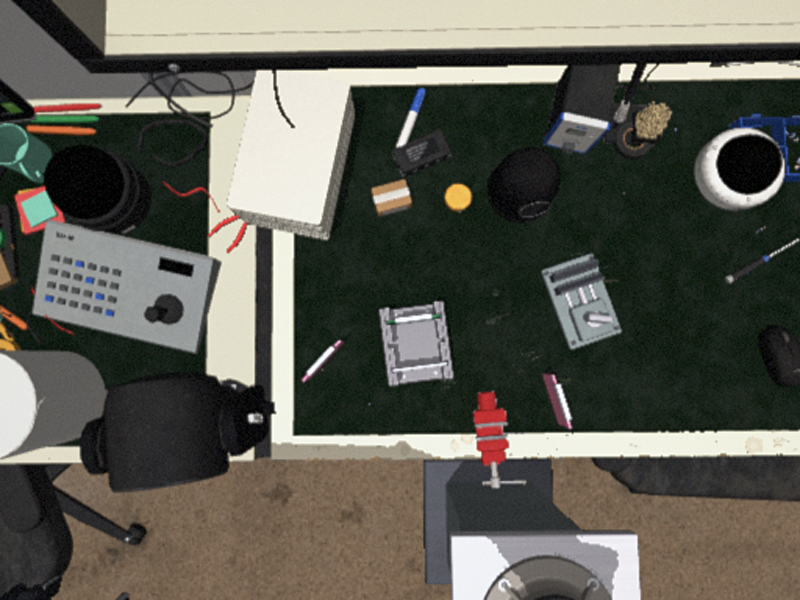

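View pics/scene0.png

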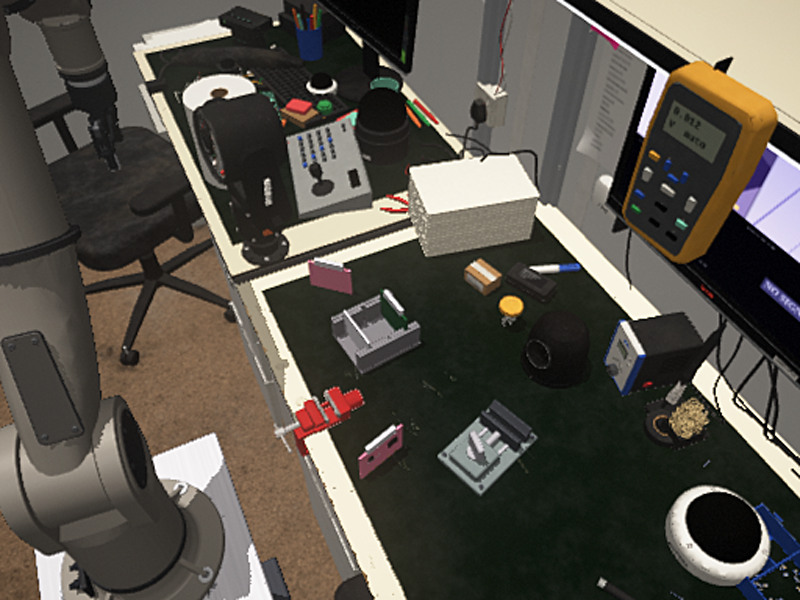

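Top view (800x600): the rack is at (415,342) and the clamp at (582,300), with its wing at (598,318). Card candidates are the plate with a green board in the rack's far slot (415,318), the plain plate in the near slot (418,370), and the pink ones at (322,360) and (558,400). Only the far-slot one has a green board and a rail. I'll confirm that in an enlarged crop.

Run:
```python
from h import *
t=np.load('top.npy');s=np.load('scene.npy')
a=cv2.resize(t[155:255,235:405],(800,470),interpolation=cv2.INTER_CUBIC)
b=cv2.resize(s[175:325,205:350],(580,600),interpolation=cv2.INTER_CUBIC)
cv2.imwrite('pics/a.png',a[:,:,::-1]);cv2.imwrite('pics/b.png',b[:,:,::-1])
T=look('top');S=look('scene')
print([k for k in T])
print('camera foot',onz(S,265*.64,245*.64,0))
for p in[(415,318),(582,300),(598,318),(458,197),(392,197),(487,430)]: print(p,onz(T,p[0]*.64,p[1]*.64,.05).round(3))
```

```text
['frame', 'fov_y', 'cx', 'cy', 'pose', 'f']
camera foot [0.37351147 0.55462649 0.        ]
(415, 318) [0.522 0.215 0.05 ]
(582, 300) [ 0.548 -0.068  0.05 ]
(598, 318) [ 0.517 -0.093  0.05 ]
(458, 197) [0.729 0.138 0.05 ]
(392, 197) [0.731 0.251 0.05 ]
(487, 430) [0.333 0.099 0.05 ]
```

View pics/a.png

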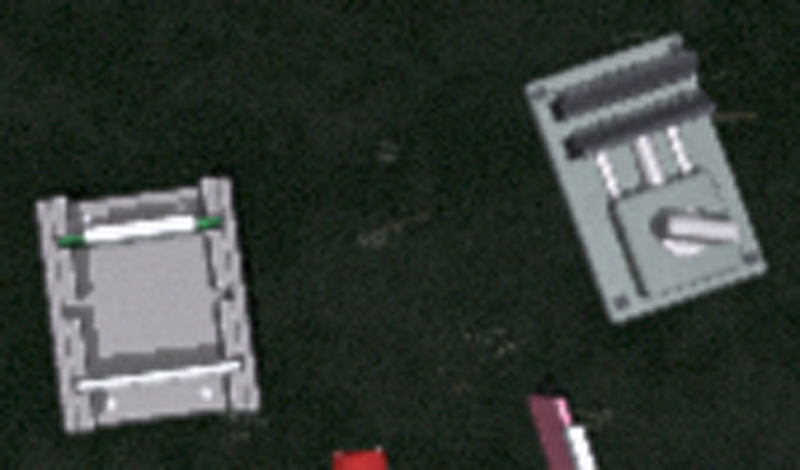

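View pics/b.png

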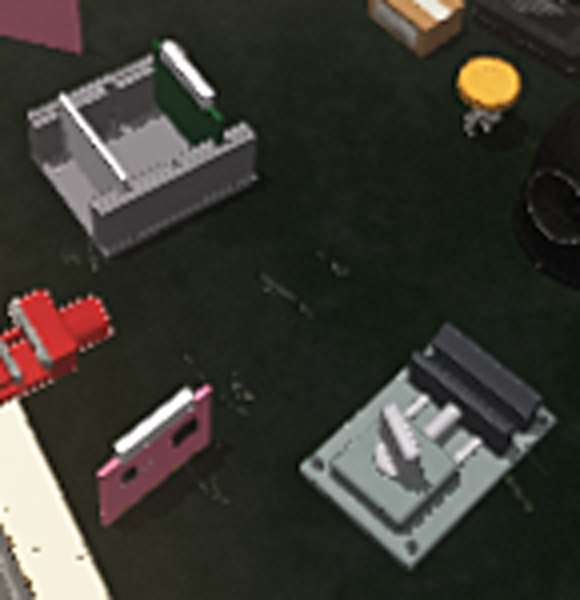

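The crops confirm it: the green board with the aluminium rail is in the rack's far slot, with its rail from (85,235) to (195,225) in the top crop. The clamp base and its wing, pointing right, are also clear. Next I'll measure them.

```bash
cat > m.py <<'E'
from h import *
T=look('top');S=look('scene')
C=lambda x,y:(235+(x+.5)/4.706-.5,155+(y+.5)/4.7-.5)
D=lambda x,y:(205+(x+.5)/4-.5,175+(y+.5)/4-.5)
def rect(m): 
    cs,_=cv2.findContours(m.astype('uint8'),0,2); c=max(cs,key=cv2.contourArea); return cv2.boxPoints(cv2.minAreaRect(c)),cv2.contourArea(c)
E
python3 - <<'E'
from m import *
t=T['frame'].astype(int)
# rail: bright mask in top region
def sub(im,x0,x1,y0,y1,f):
    m=np.zeros(im.shape[:2],bool); m[y0:y1,x0:x1]=f(im[y0:y1,x0:x1]); return m
m=sub(t,248,282,198,210,lambda a:a.min(2)>190); b,A=rect(m)
v,u=np.nonzero(m);print('rail px',u.min(),u.max(),v.min(),v.max(),A)
P=np.array([onz(T,x,y,.092) for x,y in zip(u,v)]);c=P.mean(0);w=np.linalg.svd(P[:,:2]-c[:2])[2][0]
print('rail c',c.round(4),'ang',np.degrees(np.arctan2(w[1],w[0])), 'len',np.ptp((P[:,:2]-c[:2])@w))
# board ends
e=[onz(T,*C(*p),.08) for p in((58,241),(220,222))];print('board mid',np.mean(e,0).round(4),np.degrees(np.arctan2(*(e[0]-e[1])[[1,0]])),np.linalg.norm(e[0]-e[1]))
# rack outer top corners z=.055
r=[onz(T,*C(*p),.055) for p in((38,200),(230,178),(258,410),(68,432))]
print('rack',np.round(r,4)[:,:2].tolist(),np.mean(r,0).round(4))
# scene rail ends top center at z .092: crop b (168,45),(212,100)
e=[onz(S,*D(*p),.092) for p in((168,47),(208,98))];print('scene rail',np.round(e,4),np.mean(e,0).round(4))
# clamp base corners
k=np.array([onz(T,*C(*p),.012) for p in((528,90),(678,37),(765,268),(615,322))])
print('base top',k[:,:2].round(4).tolist(),k.mean(0).round(4),'lens',np.linalg.norm(np.roll(k,-1,0)-k,axis=1).round(4))
k2=np.array([onz(S,*D(*p),.012) for p in((300,465),(412,568),(553,415),)])
print('base scene',k2[:,:2].round(4).tolist(),(k2[0]+k2[2])/2)
d=(k[0]+k[1]-k[2]-k[3]);print('clamp x ang',np.degrees(np.arctan2(d[1],d[0])))
d=(k[0]+k[3]-k[2]-k[1]);print('clamp y ang',np.degrees(np.arctan2(d[1],d[0])))
w=[onz(T,*C(*p),.075) for p in((667,222),(738,232))];print('wing',np.round(w,4),np.mean(w,0))
for n,p in dict(jawR1=(551,103),jawR1b=(690,57),jawL=(567,142),jawLb=(712,100)).items(): print(n,onz(T,*C(*p),.045).round(4))
print('cam foot in top',proj(T,(.374,.555,0)),proj(T,(.374,.555,.37)),'tcp',proj(T,(.153,.657,.23)))
E
```

```text
rail px 253 275 201 205 39.5
rail c [0.5201 0.2201 0.092 ] ang 95.68409580506213 len 0.05661052589624195
board mid [0.5189 0.2199 0.08  ] 95.92540317202135 0.08898943798506342
rack [[0.5389, 0.2755], [0.5498, 0.1677], [0.4204, 0.1549], [0.4096, 0.2603]] [0.4796 0.2146 0.055 ]
scene rail [[0.5164 0.2439 0.092 ]
 [0.521  0.1881 0.092 ]] [0.5187 0.216  0.092 ]
base top [[0.603, -0.0112], [0.6331, -0.1001], [0.4968, -0.1444], [0.4667, -0.0565]] [ 0.5499 -0.078   0.012 ] lens [0.0939 0.1433 0.0929 0.1436]
base scene [[0.4675, -0.0548], [0.4964, -0.1469], [0.6346, -0.0969]] [ 0.55106384 -0.0758667   0.012     ]
clamp x ang 18.203320834217383
clamp y ang 108.80459733401126
wing [[ 0.5204 -0.069   0.075 ]
 [ 0.5144 -0.1074  0.075 ]] [ 0.51744537 -0.088158    0.075     ]
jawR1 [ 0.5909 -0.0159  0.045 ]
jawR1b [ 0.6161 -0.0955  0.045 ]
jawL [ 0.5685 -0.024   0.045 ]
jawLb [ 0.5913 -0.1069  0.045 ]
cam foot in top (np.float64(142.21911791611748), np.float64(259.95347997406503)) (np.float64(83.02716840904276), np.float64(277.1657297044557)) tcp (np.float64(61.200754880413), np.float64(375.9108310505755))
```

Emit:
{"op": "carry_out", "data": {
  "targets": [0,-7,-40,3,0,0,-7,-42,4,0,0,-7,-42,4,0,0,-6,-42,4,0,0,-6,-41,4,0,0,27,-12,0,-8,0,27,-12,0,-8,0,26,-11,0,-8,0,25,-18,0,-8,0,25,-17,0,-8,0,25,-18,0,-8,0,25,-17,0,-8,0,25,-28,0,-8,0,25,-28,0,-7,0,25,-27,0,0,0,25,-27,0,0,0,0,0,0,0],
  "newtons": 40
}}

```text
t: 2.0
eef_pos: [0.4031, 0.2313, 0.2507]
tool_rot: [0.001, 0.673, 0.74, 0.0]
contact_force: [0.2, -0.1, -0.5]
gripper_width: 0.998
grasp_force: 0.0
```

Run:
```python
from m import *
o=bot.get_obs();print(o['t'],o['q'].round(3),o['eef_pos'].round(4),o['tool_rot'].round(4))
# jaw profile along clamp x (old top image) for several y
t=np.load('top.npy').astype(float).mean(2).astype('float32')
a=np.radians(18.5);X=np.array([np.cos(a),np.sin(a)]);Y=np.array([-X[1],X[0]]);O=np.array([.5933,-.0627])
for z in(.045,.035):
  xs=np.arange(-30,34,2.)
  pr=0
  for y in(-25,-15,15,25):
    uv=np.array([proj(T,[*(O+X*x/1e3+Y*y/1e3),z]) for x in xs],'float32'); pr=pr+cv2.remap(t,uv[:,:1],uv[:,1:],1)[:,0]/4
  print(z,list(zip(xs.astype(int).tolist(),pr.astype(int).tolist())))
```

```text
2.1 [-1.048  0.098  0.414  2.039 -0.047  1.013 -0.509] [0.4003 0.235  0.2504] [-1.000e-04  6.706e-01  7.418e-01  1.000e-04]
0.045 [(-30, 167), (-28, 169), (-26, 170), (-24, 160), (-22, 122), (-20, 93), (-18, 73), (-16, 59), (-14, 56), (-12, 63), (-10, 75), (-8, 88), (-6, 117), (-4, 148), (-2, 152), (0, 117), (2, 86), (4, 71), (6, 67), (8, 66), (10, 68), (12, 79), (14, 88), (16, 101), (18, 126), (20, 151), (22, 159), (24, 155), (26, 122), (28, 71), (30, 33), (32, 32)]
0.035 [(-30, 178), (-28, 180), (-26, 186), (-24, 167), (-22, 127), (-20, 91), (-18, 74), (-16, 61), (-14, 57), (-12, 63), (-10, 79), (-8, 98), (-6, 117), (-4, 147), (-2, 153), (0, 133), (2, 94), (4, 75), (6, 66), (8, 65), (10, 67), (12, 75), (14, 85), (16, 96), (18, 121), (20, 154), (22, 162), (24, 157), (26, 135), (28, 79), (30, 44), (32, 30)]
```

Emit:
{"op": "carry_out", "data": {
  "targets": [60,30,-4,0,0,60,30,-4,0,0,60,30,-4,0,0,60,29,-4,0,0,60,0,0,-30,0,60,0,0,-30,0,60,0,0,-30,0,60,0,0,-30,0,60,0,0,-20,0,60,0,0,-15,0,60,0,0,0,0,60,0,0,0,0]
}}

```text
t: 3.3
eef_pos: [0.5192, 0.2202, 0.0958]
tool_rot: [-0.0, 0.67, 0.743, 0.0]
contact_force: [0.4, 0.1, 1.3]
gripper_width: 0.767
grasp_force: 0.0
```

Run:
```python
from m import *
print(bot.get_obs()['eef_pos'],bot.get_obs()['gripper_width'])
b=cv2.resize(S['frame'][165:265,195:315],(720,600),interpolation=cv2.INTER_CUBIC)
cv2.imwrite('pics/c.png',b[:,:,::-1])
```

```text
[0.51985029 0.22008448 0.09651177] 0.7635254080794641
```

View pics/c.png

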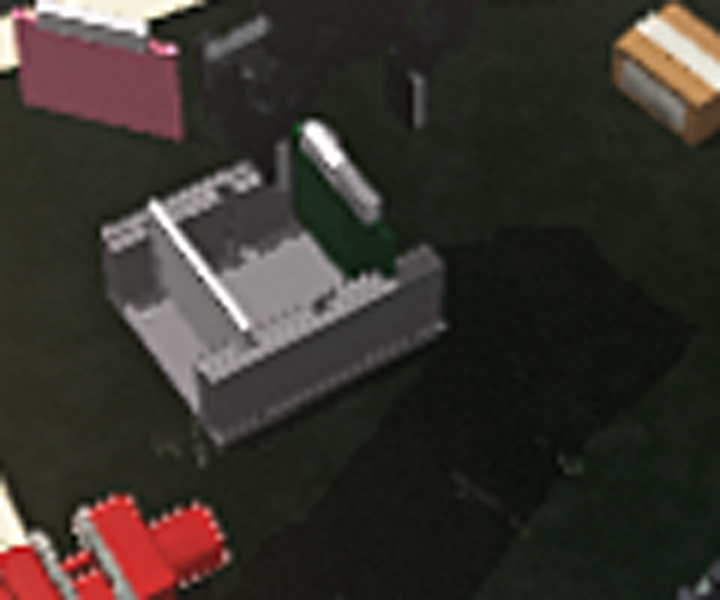

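The fingers straddle the rail, with the pads at about (283,165) and (415,100) and the rail between them. I'll go down and grip.

Emit:
{"op": "carry_out", "data": {
  "targets": [60,0,0,-15,0,60,0,0,-14,0,60,0,0,0,0,255,0,0,0,0,255,0,0,0,0,255,0,0,0,0,255,0,0,0,0,255,0,0,0,0,255,0,0,0,0,255,0,0,0,0]
}}

```text
t: 4.4
eef_pos: [0.5195, 0.2196, 0.0667]
tool_rot: [0.0, 0.67, 0.742, 0.0]
contact_force: [0.1, -0.4, 4.5]
gripper_width: 0.085
grasp_force: 40.3
```

Emit:
{"op": "carry_out", "data": {
  "targets": [255,0,0,8,0,255,0,0,12,0,255,0,0,15,0,255,0,0,15,0,255,0,0,15,0,255,0,0,20,0,255,0,0,20,0,255,0,0,0,0,255,0,0,0,0]
}}

```text
t: 5.3
eef_pos: [0.5192, 0.2196, 0.172]
tool_rot: [0.0, 0.67, 0.743, 0.001]
contact_force: [0.6, 0.0, -0.5]
gripper_width: 0.088
grasp_force: 39.7
```

Run:
```python
from m import *
print(bot.get_obs()['eef_pos'],bot.get_obs()['contact_force'])
b=cv2.resize(S['frame'][140:250,195:325],(709,600),interpolation=cv2.INTER_CUBIC)
cv2.imwrite('pics/d.png',b[:,:,::-1])
```

```text
[0.51847053 0.21930758 0.17075112] [-0.38634101  0.51145116 -1.10984536]
```

View pics/d.png

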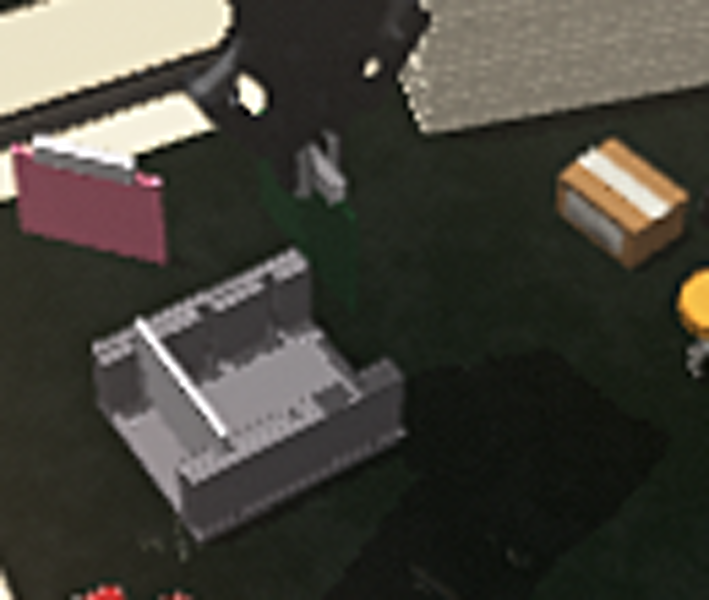

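The card is out of the rack and hangs upright at (310,230). I'll carry it over the clamp.

Emit:
{"op": "carry_out", "data": {
  "targets": [255,8,-28,0,1.3,255,8,-28,0,1.3,255,7,-28,0,1.3,255,7,-28,0,1.3,255,7,-28,0,1.3,255,7,-28,0,1.3,255,7,-28,0,1.3,255,7,-29,0,1.2,255,7,-29,0,1.2,255,7,-29,0,1.2,255,0,0,-20,0,255,0,0,-20,0,255,0,0,-10,0,255,0,0,0,0,255,0,0,0,0,255,0,0,0,0]
}}

```text
t: 7.0
eef_pos: [0.5917, -0.0635, 0.1221]
tool_rot: [0.001, 0.583, 0.812, 0.0]
contact_force: [-0.6, 0.1, -0.6]
gripper_width: 0.084
grasp_force: 39.6
```

Run:
```python
from m import *
o=bot.get_obs();print(o['eef_pos'],o['contact_force'],o['tool_rot'])
q=o['tool_rot'];print('yaw y',np.degrees(2*np.arctan2(q[2],q[1]))-90)
b=cv2.resize(S['frame'][225:325,265:385],(720,600),interpolation=cv2.INTER_CUBIC)
a=np.radians(18.5);X=np.array([np.cos(a),np.sin(a)]);Y=np.array([-X[1],X[0]]);O=np.array([.5933,-.0627])
d=o['eef_pos'][:2]-O;print('clamp xy',d@X,d@Y)
cv2.imwrite('pics/e.png',b[:,:,::-1])
```

```text
[ 0.59169656 -0.06346708  0.12218726] [-0.22863582  0.18696995 -1.30999874] [5.87255642e-04 5.83520167e-01 8.12098281e-01 5.01840655e-04]
yaw y 18.602944945386383
clamp xy -0.0017639822205900609 -0.00021866208092817798
```

View pics/e.png

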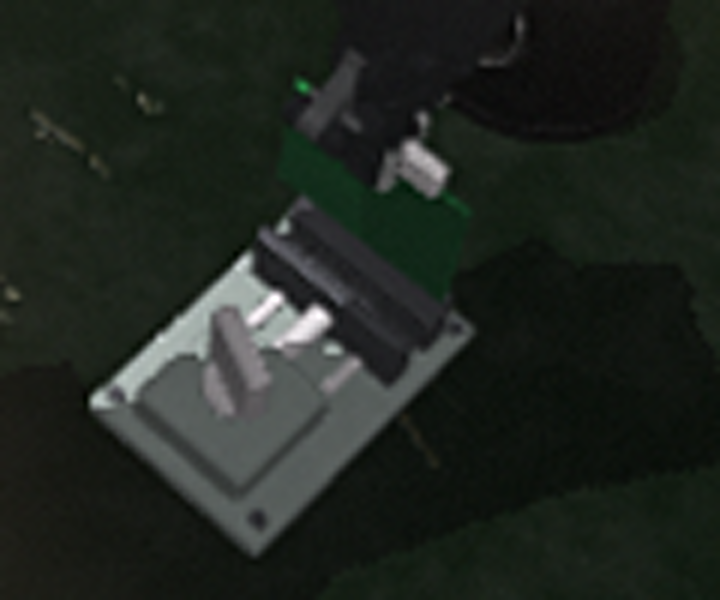

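The card's lower edge, from (285,175) to (440,290), runs parallel to the jaws, with the mouth just below it. I'll lower it in steps and watch the force.

Emit:
{"op": "carry_out", "data": {
  "targets": [255,0,0,-10,0,255,0,0,-10,0,255,0,0,-8,0,255,0,0,-6,0,255,0,0,-5,0,255,0,0,0,0,255,0,0,0,0]
}}

```text
t: 7.8
eef_pos: [0.5911, -0.0637, 0.0823]
tool_rot: [0.0, 0.584, 0.812, -0.0]
contact_force: [0.1, -1.3, -0.5]
gripper_width: 0.085
grasp_force: 39.6
```

Emit:
{"op": "carry_out", "data": {
  "targets": [255,0,0,-3,0,255,0,0,-3,0,255,0,0,-3,0,255,0,0,0,0,255,0,0,0,0]
}}

```text
t: 8.3
eef_pos: [0.591, -0.0636, 0.0732]
tool_rot: [-0.0, 0.584, 0.812, -0.0]
contact_force: [0.1, -0.3, -0.9]
gripper_width: 0.086
grasp_force: 39.6
```

Emit:
{"op": "carry_out", "data": {
  "targets": [255,0,0,-2,0,255,0,0,-1,0,255,0,0,-1,0,255,0,0,0,0,255,0,0,0,0]
}}

```text
t: 8.8
eef_pos: [0.5911, -0.0636, 0.0693]
tool_rot: [-0.0, 0.584, 0.812, -0.0]
contact_force: [-0.3, 0.6, -1.2]
gripper_width: 0.086
grasp_force: 39.6
```

Emit:
{"op": "carry_out", "data": {
  "targets": [255,0,0,-1,0,255,0,0,-0.5,0,255,0,0,0,0,255,0,0,0,0]
}}

```text
t: 9.2
eef_pos: [0.5916, -0.0635, 0.0688]
tool_rot: [0.0, 0.584, 0.812, 0.001]
contact_force: [-1.7, 1.7, 6.7]
gripper_width: 0.082
grasp_force: 40.7
```

Emit:
{"op": "carry_out", "data": {
  "targets": [170,0,0,0,0,170,0,0,0,0,170,0,0,0,0,170,0,0,0,0,170,0,0,0,0,170,0,0,0,0,170,0,0,15,0,170,0,0,20,0,170,0,0,25,0,170,0,0,25,0,120,-20,-6,10,-7,100,-20,-6,0,-7,100,-20,-6,0,-7,100,-14,-7,0,-6.4,100,0,0,0,0,100,0,0,0,0]
}}

```text
t: 10.8
eef_pos: [0.5179, -0.0883, 0.1637]
tool_rot: [0.0, 0.758, 0.652, 0.001]
contact_force: [-0.2, -0.0, -0.0]
gripper_width: 0.607
grasp_force: 0.0
```

Run:
```python
from m import *
o=bot.get_obs();print(o['t'],o['eef_pos'],o['q'].round(2),o['gripper_width'])
q=o['tool_rot'];print('yaw y',np.degrees(2*np.arctan2(q[2],q[1]))-90)
b=cv2.resize(S['frame'][225:325,265:385],(480,400),interpolation=cv2.INTER_CUBIC)
c=cv2.resize(T['frame'][150:230,330:410],(400,400),interpolation=cv2.INTER_CUBIC)
cv2.imwrite('pics/f.png',cv2.resize(np.hstack([b,c])[:,:,::-1],(800,364)))
```

```text
10.9 [ 0.51833018 -0.08797922  0.1633302 ] [-0.43  0.35  0.6   2.01 -0.26  0.85  0.16] 0.611179949686126
yaw y -8.62704795758681
```

View pics/f.png

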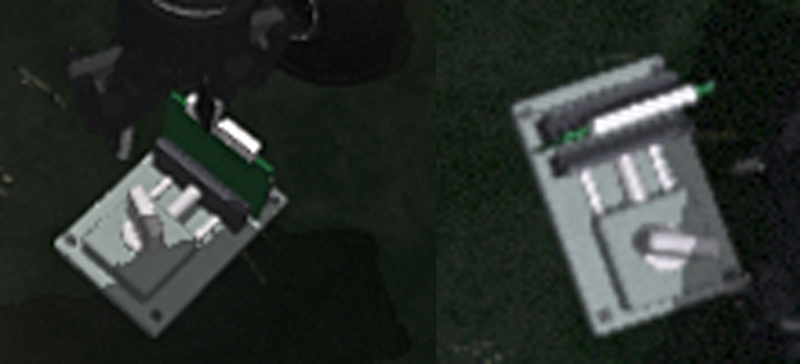

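The card stands between the jaws: its rail runs from (595,125) to (695,95) in the right half, parallel to the jaws. The wing is at (680,245). I'll check its fit numerically, and where the tool shows up.

Run:
```python
from m import *
a=np.radians(18.5);X=np.array([np.cos(a),np.sin(a)]);Y=np.array([-X[1],X[0]]);O=np.array([.5933,-.0627])
k=800/880
def cs(x,y):return (265+(x/k)/4,225+(y/k)/4)
def ct(x,y):return (330+(x/k-480)/5,150+(y/k)/5)
e=[onz(T,*ct(*p),.094) for p in((596,125),(697,96))];m=np.mean(e,0)[:2]
print('rail',np.round(e,4),'clamp',(m-O)@X,(m-O)@Y,np.degrees(np.arctan2(*(e[0]-e[1])[[1,0]])))
e=[onz(T,*ct(*p),.082) for p in((540,149),(713,86))];m=np.mean(e,0)[:2]
print('board',np.round(e,4),'clamp',(m-O)@X,(m-O)@Y,np.linalg.norm(e[0]-e[1]),np.degrees(np.arctan2(*(e[0]-e[1])[[1,0]])))
w=np.array([onz(T,*ct(*p),.075) for p in((648,235),(718,250))]);print('wing',w.round(4),w.mean(0).round(4),np.degrees(np.arctan2(*(w[0]-w[1])[[1,0]])))
w=np.array([onz(S,*cs(*p),.075) for p in((136,190),(157,245))]);print('wing scene',w.round(4),w.mean(0).round(4),np.degrees(np.arctan2(*(w[0]-w[1])[[1,0]])))
p=proj(S,bot.get_obs()['eef_pos']);print('tcp in scene crop',(p[0]-265)*4*k,(p[1]-225)*4*k)
p=proj(T,bot.get_obs()['eef_pos']);print('tcp in top crop',((p[0]-330)*5+480)*k,(p[1]-150)*5*k)
d=bot.get_obs()['eef_pos'];print(d)
t=T['frame'].astype(int);cv2.imwrite('pics/w.png',cv2.resize(T['frame'][185:225,355:405,::-1],(800,640),interpolation=0)[:600])
```

```text
rail [[ 0.5816 -0.0372  0.094 ]
 [ 0.5971 -0.0942  0.094 ]] clamp -0.004711655442796153 -0.001566341778504371 105.24694647808964
board [[ 0.5699 -0.0086  0.082 ]
 [ 0.6044 -0.1076  0.082 ]] clamp -0.004408367318804951 0.006305198927335993 0.1048737450840667 109.20787153694626
wing [[ 0.5208 -0.0695  0.075 ]
 [ 0.5118 -0.1086  0.075 ]] [ 0.5163 -0.0891  0.075 ] 76.98040217577645
wing scene [[ 0.5174 -0.0751  0.075 ]
 [ 0.5091 -0.1167  0.075 ]] [ 0.5133 -0.0959  0.075 ] 78.700582886181
tcp in scene crop 159.06969046135393 136.07803255944293
tcp in top crop 738.284540135045 228.64020568457758
[ 0.51797653 -0.08813012  0.16296916]
```

View pics/w.png

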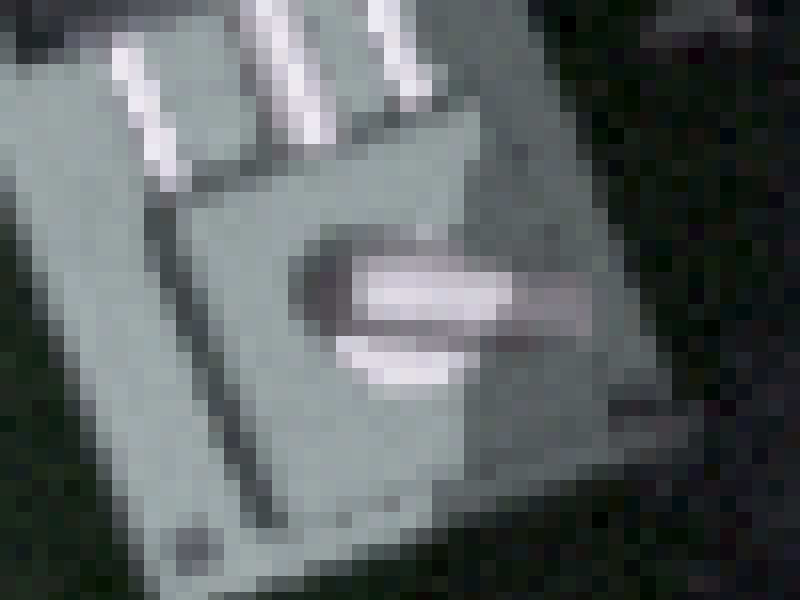

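The wing's top runs from (352,290) to (592,308) in the crop, and the open fingertips show at (660,20) and (650,420). The tool is therefore above the wing; the sideways shift is parallax.

Run:
```python
from h import *
T=look('top')
w=np.array([onz(T,355+x/16-.5,185+y/16-.5,.075) for x,y in((352,288),(592,308))]);print(w.round(4),w.mean(0).round(4),np.linalg.norm(w[0]-w[1]),np.degrees(np.arctan2(*(w[0]-w[1])[[1,0]])))
a=np.radians(18.5);X=np.array([np.cos(a),np.sin(a)]);Y=np.array([-X[1],X[0]])
h=T['frame'].astype(int)[:, :]
m=np.zeros(h.shape[:2],bool);m[165:185,345:385]=h[165:185,345:385].min(2)>185
v,u=np.nonzero(m);P=np.array([onz(T,x,y,.094) for x,y in zip(u,v)]);c=P[:,:2].mean(0);s=np.linalg.svd(P[:,:2]-c)[2][0];r=(P[:,:2]-c)@s
print('rail',c.round(4),'clamp',(c-[.5933,-.0627])@X,(c-[.5933,-.0627])@Y,np.degrees(np.arctan2(s[1],s[0])),np.ptp(r),len(u))
```

```text
[[ 0.5187 -0.0693  0.075 ]
 [ 0.515  -0.1076  0.075 ]] [ 0.5169 -0.0884  0.075 ] 0.03846833671648691 84.41566429239643
rail [ 0.5886 -0.0617] clamp -0.00412826900958944 0.0024700412285993617 111.37749326820865 0.053872985671454765 68
```

Emit:
{"op": "carry_out", "data": {
  "targets": [100,-1,0,-30,0,100,0,0,-30,0,100,0,0,-25,0,100,0,0,-15,0,100,0,0,-10,0,100,0,0,-6,0,100,0,0,0,0,255,0,0,0,0,255,0,0,0,0,255,0,0,0,0,255,0,0,0,0,255,0,0,0,0,255,0,0,0,0,255,0,0,0,0],
  "newtons": 40
}}

```text
t: 12.45
eef_pos: [0.5169, -0.0886, 0.0476]
tool_rot: [0.0, 0.759, 0.651, 0.001]
contact_force: [-0.2, 0.0, 5.5]
gripper_width: 0.133
grasp_force: 41.1
```

Run:
```python
from h import *
o=bot.get_obs();print(o)
```

```text
{'t': 12.45, 'q': array([-0.32168854,  0.53630214,  0.47508763,  2.08025246, -0.41758319,
        0.61510208,  0.28823039]), 'joint_vel': array([-1.15528861e-03, -6.12276866e-04,  8.84578621e-04, -1.39520867e-05,
        5.92969383e-04, -1.02995935e-03, -1.25412505e-03]), 'joint_torque': array([  0.08646925, -44.30194616,   7.10404024, -15.38361132,
        -0.04806424,  -0.19623217,  -0.04434293]), 'eef_pos': array([ 0.51686533, -0.08862249,  0.04759834]), 'tool_rot': array([4.70375587e-04, 7.59292806e-01, 6.50748621e-01, 6.67782409e-04]), 'contact_force': array([-0.17368397,  0.02534469,  5.50924344]), 'torque': array([-0.01050579,  0.18130604,  0.13266082]), 'grasp_force': 41.13128364086151, 'gripper_width': 0.13294595115875485}
```

Emit:
{"op": "carry_out", "data": {
  "targets": [255,0,0,0,-4,255,0,0,0,-7,255,0,0,0,-7,255,0,0,0,-7,255,0,0,0,-7,255,0,0,0,-7,255,0,0,0,-7,255,0,0,0,-7,255,0,0,0,-7,255,0,0,0,0,255,0,0,0,0]
}}

```text
t: 13.55
eef_pos: [0.5163, -0.0883, 0.0476]
tool_rot: [-0.0, 0.983, 0.184, 0.0]
contact_force: [-2.4, 0.9, 8.8]
gripper_width: 0.134
grasp_force: 41.7
```

```bash
cat > st.py <<'E'
from h import *
o=bot.get_obs();q=o['tool_rot'];print(o['t'],'q',o['q'].round(2),o['eef_pos'].round(4),'F',o['contact_force'].round(1),'M',o['torque'].round(2),'w',o['gripper_width'],'yaw y',(np.degrees(2*np.arctan2(q[2],q[1]))-90+180)%360-180)
E
python3 st.py
```

```text
13.55 q [-0.52  0.62  0.75  2.09 -0.68  0.69 -0.51] [ 0.5163 -0.0883  0.0476] F [-2.4  0.9  8.8] M [ 0.22  0.49 -0.06] w 0.13418982197712107 yaw y -68.81933140456975
```

Emit:
{"op": "carry_out", "data": {
  "targets": [255,0,0,0,-7,255,0,0,0,-7,255,0,0,0,-7,255,0,0,0,-7,255,0,0,0,-7,255,0,0,0,-7,255,0,0,0,-7,255,0,0,0,-7,255,0,0,0,-7,255,0,0,0,-7,255,0,0,0,-7,255,0,0,0,0,255,0,0,0,0]
}}

```text
t: 14.85
eef_pos: [0.5166, -0.0875, 0.0476]
tool_rot: [-0.001, 0.884, -0.468, -0.0]
contact_force: [-2.7, 4.0, 11.8]
gripper_width: 0.135
grasp_force: 42.0
```

```bash
python3 st.py
```

```text
14.85 q [-0.71  0.81  1.07  2.1  -0.99  0.87 -1.58] [ 0.5166 -0.0875  0.0476] F [-2.7  4.  11.8] M [ 0.88  0.52 -0.05] w 0.1346070365006633 yaw y -145.7774178287645
```

Emit:
{"op": "carry_out", "data": {
  "targets": [255,0,0,0,-4,255,0,0,0,-4,255,0,0,0,-3,255,0,0,0,0,255,0,0,0,0]
}}

```text
t: 15.35
eef_pos: [0.5167, -0.0875, 0.0476]
tool_rot: [-0.001, 0.835, -0.55, -0.0]
contact_force: [-2.0, 4.5, 10.7]
gripper_width: 0.135
grasp_force: 41.9
```

```bash
python3 st.py
```

```text
15.35 q [-0.73  0.84  1.11  2.1  -1.02  0.9  -1.74] [ 0.5167 -0.0875  0.0476] F [-2.   4.5 10.7] M [ 0.82  0.4  -0.07] w 0.13519984700421114 yaw y -156.77313108634272
```

Emit:
{"op": "carry_out", "data": {
  "targets": [255,0,0,0,-1.5,255,0,0,0,-1.5,255,0,0,0,0,255,0,0,0,0]
}}

```text
t: 15.75
eef_pos: [0.5167, -0.0875, 0.0476]
tool_rot: [-0.001, 0.82, -0.572, -0.0]
contact_force: [-2.1, 4.6, 10.1]
gripper_width: 0.13
grasp_force: 41.8
```

```bash
python3 st.py
```

```text
15.75 q [-0.73  0.85  1.12  2.1  -1.03  0.91 -1.78] [ 0.5167 -0.0875  0.0476] F [-2.1  4.6 10.1] M [ 0.82  0.44 -0.07] w 0.12992217090815783 yaw y -159.76658655072765
```

Emit:
{"op": "carry_out", "data": {
  "targets": [255,0,0,0,-1.5,255,0,0,0,-1,255,0,0,0,0,255,0,0,0,0]
}}

```text
t: 16.15
eef_pos: [0.5167, -0.0875, 0.0476]
tool_rot: [-0.001, 0.808, -0.59, -0.0]
contact_force: [-1.5, 4.3, 10.5]
gripper_width: 0.13
grasp_force: 41.7
```

```bash
python3 st.py
```

```text
16.15 q [-0.73  0.85  1.13  2.1  -1.04  0.91 -1.82] [ 0.5167 -0.0875  0.0476] F [-1.5  4.3 10.5] M [ 0.8   0.36 -0.06] w 0.13049093798094344 yaw y -162.271278252554
```

Emit:
{"op": "carry_out", "data": {
  "targets": [255,0,0,0,-1,255,0,0,0,-1,255,0,0,0,0,255,0,0,0,0]
}}

```text
t: 16.55
eef_pos: [0.5167, -0.0874, 0.0476]
tool_rot: [-0.001, 0.798, -0.603, -0.0]
contact_force: [-1.9, 4.5, 11.9]
gripper_width: 0.13
grasp_force: 49.2
```

```bash
python3 st.py
```

```text
16.55 q [-0.74  0.86  1.13  2.1  -1.05  0.92 -1.85] [ 0.5167 -0.0874  0.0476] F [-1.9  4.5 11.9] M [0.78 0.38 0.72] w 0.12976920012662996 yaw y -164.13445757213805
```

The moment jumped to 0.72 N m at a yaw of -164°, so the screw is seated. I'll back off a quarter turn, 90° from about -163.2°.

Emit:
{"op": "carry_out", "data": {
  "targets": [255,0,0,0,3,255,0,0,0,7,255,0,0,0,7,255,0,0,0,7,255,0,0,0,7,255,0,0,0,7,255,0,0,0,7,255,0,0,0,7,255,0,0,0,7,255,0,0,0,7,255,0,0,0,7,255,0,0,0,7,255,0,0,0,6,255,0,0,0,3.4,255,0,0,0,1.5,255,0,0,0,0,255,0,0,0,0,255,0,0,0,0]
}}

```text
t: 18.35
eef_pos: [0.5163, -0.0882, 0.0476]
tool_rot: [-0.001, 0.99, 0.144, 0.0]
contact_force: [-1.9, 0.6, 9.3]
gripper_width: 0.132
grasp_force: 41.7
```

```bash
cat st.py > s2.py
python3 - <<'E'
import runpy;runpy.run_path('st.py')
from m import *
b=cv2.resize(S['frame'][225:325,265:385],(480,400),interpolation=cv2.INTER_CUBIC)
c=cv2.resize(T['frame'][150:230,330:410],(400,400),interpolation=cv2.INTER_CUBIC)
cv2.imwrite('pics/g.png',cv2.resize(np.hstack([b,c])[:,:,::-1],(800,364)))
h=T['frame'].astype(int)
a=np.radians(18.5);X=np.array([np.cos(a),np.sin(a)]);Y=np.array([-X[1],X[0]])
m=np.zeros(h.shape[:2],bool);m[165:185,345:385]=h[165:185,345:385].min(2)>185
v,u=np.nonzero(m);P=np.array([onz(T,x,y,.094) for x,y in zip(u,v)]);c=P[:,:2].mean(0)
print('rail',c.round(4),'clamp',(c-[.5933,-.0627])@X,(c-[.5933,-.0627])@Y,len(u))
E
```

```text
18.35 q [-0.54  0.63  0.78  2.09 -0.71  0.7  -0.57] [ 0.5163 -0.0882  0.0476] F [-1.9  0.6  9.3] M [0.33 0.57 0.07] w 0.13178350039294764 yaw y -73.39463575150609
rail [ 0.5909 -0.0613] clamp -0.0018636228017660122 0.002061300536480022 63
```

View pics/g.png

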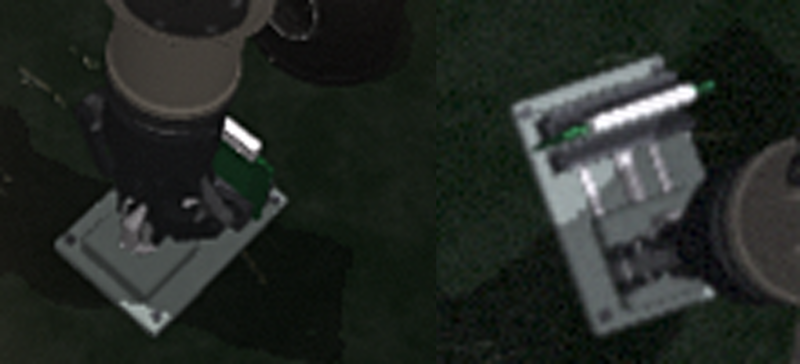

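The card is upright between the jaws, with its rail from (595,125) to (695,95). The wing is gripped and backed off about 90°, so I'm handing in.

```bash
python3 -c "
from station import bot
print(bot.hand_in())"
```

```text
the job is handed in; nothing more can be done
None
```

I moved the card from the rack into the clamp and let go of it, seated the thumbscrew, then backed it off about 90° and handed the job in still gripping the wing; no verdict came back.

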